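# Index a carved rosette and lock it

### The arm

A 6-joint arm with a two-finger parallel gripper is mounted at the origin on the work surface. World frame = base frame: x ahead of the robot, y to its left, z up, the work surface at z = 0. Lengths are in m, angles in degrees, forces in N, time in s.
With the tool pointing down it reaches from about 0.4 to 0.825 m from the base axis. Payload 7 kg.
Tool frame: the origin (TCP) lies at the very end of the fingers, on their centre line; the grasp point (between the pads) lies 19 mm behind it (ctrl.grip_depth is the z of the grasp point in the tool frame, in m); z points along the fingers, y is the direction in which the jaws open and shut (so a half turn about z gives the same grasp; the last joint's range is limited). The gripper opens to 88 mm and grips with 3 to 60 N. Pads are 19 mm wide; open, the fingers measure 130 mm over their backs; the gripper's body (78 mm by 193 mm) begins 47 mm behind the grasp point.
Start: joints at [85.663, 20.546, 0.682, 0, -70.136, -16.507], TCP at [0.24, 0.631, 0.227] pointing down, gripper open.
Joint ranges: [-176.03, 176.03], [-82.01, 121.73], [-58.28, 71.71], [-173.87, 95.51], [-174.79, -0.11], [-173.66, 173.66]. Speed limits (degrees/s): [136.94, 136.94, 172.46, 180, 180, 180].

### API

Orientations are given as [roll, pitch, yaw] about the fixed x, y, z axes, in that order (R = Rz(yaw) Ry(pitch) Rx(roll)).
In Python, from plant import telemetry, snapshot, job, models, ctrl gives the robot as it stands.
- The arm moves only by the tool jog_arm, never from a script. Its argument "targets" is text: rows parted by semicolons, each of 7 numbers parted by spaces: the shift along the tool's x, y, z in m, then the turn, a rotation vector about the tool's x, y, z in degrees, then the gripper command: -1 is shut, 1 is fully open, values between are in proportion. A call has exactly 8 rows; each row is the pose to reach, as a shift and turn from the pose measured when the call began, along the tool's axes at that moment; what a row does not reach only later rows make up. A row lasts 1/8 s, in which the tool goes at most 62.5 mm and 10.7 degrees, less where a joint would pass 70% of its speed; a pose out of reach is approached as far as the arm can. A call with a gripper value outside its range is refused whole. The fingers move at their own pace and stop on an object; the grip force is fixed at half the most. Time passes only in rows, so rows that repeat a pose let the fingers close, or fill a call up. It gives the time, the measured TCP pose, the force and the opening at its end, in the units of the state.
- telemetry.get_obs(): the state, without advancing time (a new reading comes with each control period).
- snapshot(name): name is "scene" or "side" or "wrist"; returns a dict with "img" (420x560x3 uint8, red, green, blue), "range_z" (420x560 float32, m along the optical axis (not along the pixel's ray), 0 where there is no reading), "intrinsics" (3x3 intrinsics, pixels), "R" (3x3) and "t" (3): a world point X has camera coordinates R X + t. Camera axes: x right, y down, z forward; pixel columns grow to the right and rows downward; lengths in m; the calibration is good to about 2 mm. A picture is of the moment at which its call begins.
- job.close_job(): hands the job in, once; it reports no verdict.
Trained networks look in a picture, given as the dict that the camera call returned (one of the last four; its "shot" number tells which), for a name from the list of things; names that differ only in an ending like _2 or _b are one class to them, and where a whole thing is asked for, a point or a joint stands for the part that bears it (a point fixed in the world has none). Each returns a list of dicts, best first, with "conf" (0 to 1); they miss things now and then, are a little off and sometimes report something else, mostly with a low value. They report only what shows in the picture. A call takes as long as a camera call. They do not tell look-alikes from the thing itself.
- models.cut_out(name, picture): "region" (420x560 bool, what is visible of it) and "uv" ([column, row] in pixels, amid what is visible of it).
- models.spot_point(name, picture): "uv" ([column, row] in pixels: a listed point, or the origin of a listed thing).
The state is a dict: "clock": time; "joint_pos": joint angles; "qvel": joint speeds; "tau": joint torques, N m; "tool_pos": TCP position; "orientation": TCP orientation; "force": force on the tool from outside, world axes, zero at the start; "moment": the same for the moment, N m; "opening": finger opening in m.
Only numpy, scipy, OpenCV 4.12 (cv2) and the standard library are available. Lean on these libraries where they do the work, as an engineer would, in place of code of your own. Each camera call takes 0.05 s, during which the arm holds its last target.

### The job

Click the orange thumb lever of the carving fixture, one full press at a time, letting it rise fully between presses, until the red-marked slot of the index plate stands at the lock gate. Then take the blue lock plate out of its wooden holder and slide it fully home down the gate, so that it locks that slot; let go of it. Turn the index plate only with the lever, press and push gently, and leave the gouge, the mallet and the glue pot where they are.

Things in the scene. Friction and masses are not known exactly. Their poses are not given: they have to be found in the camera images.
- fixture: Carving fixture screwed to the bench: dark wooden base 150 x 210 x 12 mm (x, y, z), green drum of radius 58 mm on it, index plate on top. Origin: centre of the base's underside, on the bench; its z (up) is the axis of drum and plate. The lock gate (34 mm wide) stands on its +y side, the thumb lever on its -y side.
- index_plate: Horizontal steel plate, radius 62, 12 mm thick, underside 50 mm above the bench, with a wooden rosette on it (radius 33 mm, top about 87 mm above the bench). 12 radial slots, 30 degrees apart, 12 mm wide, open at the rim, reaching in to radius 33 mm. Origin: centre of its underside, on the fixture's axis; its +y runs along the red-marked slot. Light friction holds it where it is left.
- red_slot (a point): Outer mouth of the red-marked slot (red paint on both sides), on the plate's top face at radius 62 mm; turns with the plate. It starts 54 to 143 degrees clockwise of the gate, seen from above, maybe between two stations. Every full press of the lever turns it counter-clockwise and leaves some slot exactly at the gate: the first press turns it 23 to 53 degrees, each later one 30. There is no way back.
- lever: Thumb lever of the ratchet. Hinged along the fixture's x axis, 80 mm from the fixture's axis towards -y and 54 mm above the bench; the arm points to -y. It is pressed down at its orange pad, swings 0.5 rad (from 0.25 above level to 0.25 below) and springs back up by itself within 0.5 s. Only after rising fully does it catch the next notch. Over 50 N is forcing it. Origin: on the hinge.
- lever_pad (a point): Centre of the top face of the orange pad (34 x 34 x 8 mm) on its rubber cushion (gives about 3 N/mm, up to 10 mm). Released it is 92 mm above the bench, 144 mm from the fixture's axis. It sinks some 35 mm: first third free play (1 to 2 N), then 3 to 6 N as the plate turns, then a firm stop that must be felt (10 to 20 N is plenty). A press that stops short leaves the plate short.
- gate (a point): Centre of the lock gate's mouth, 88 mm above the bench, 62 mm from the fixture's axis towards +y. Upright aluminium slot 10 mm wide along the fixture's x, bevelled over its top 8 mm (about 20 mm at the mouth). Its cheeks stand 66 to 91 mm from the axis, an end wall closes it at 90 mm; inwards it opens over the index plate's slot. Floor 48 mm above the bench.
- lock_plate: Loose blue slab, yellow top band: 48 mm long (its x), 8 thick (its y), 90 high (z); about 0.15 kg; same either way round. Origin: centre of its underside. Starts upright in the holder, underside 15 mm above the bench. It goes into the gate upright, its x along the fixture's y, origin under the gate point; home, its underside is 48 mm above the bench; on a plate that bars it, it stops at 62 mm.
- holder: Pale wooden block 100 x 70 x 45 mm (x, y, z), fixed, with a pocket 56 x 12 mm, 30 mm deep, along its x axis in the middle of the top. Origin: centre of its underside.
- gouge: Bystander: carving gouge lying on the bench, 200 mm long along its x, 24 mm thick, wooden handle to -x. Origin near the middle of its length, on the bench.
- mallet: Bystander: turned wooden mallet standing on its dark head, pale handle up, radius 40 mm, 205 mm high. Origin: centre of its underside.
- glue_pot: Bystander: white closed jar, radius 36 mm, 75 mm high. Origin: centre of its underside.
Things that resemble listed ones, but are neither listed nor needed, are in the scene too. Of the things that look like the lock_plate, the smallest one is meant.

How it is judged (in metres and radians):
On the way, in this order (a step that is already met when the one before it is completed fails the run):
1. the red-marked slot has been clicked to the gate (horizontal distance between red_slot and gate below 0.005 m and horizontal distance between lock_plate and gate above 0.05 m), for 0.2 s.
2. the lock plate stands home in the gate (horizontal distance between lock_plate and gate below 0.006 m and z of lock_plate in the frame of fixture below 0.052 m), for 0.2 s.
At the end, for the whole second after the job is handed in: The red-marked slot stands within 5 mm of the gate; the lock plate is at rest in the gate and in that slot, within 6 mm of the gate's centre in plan, its underside within 4 mm of the gate's floor, upright within 0.12 rad and aligned within 0.15 rad; the lever is up (pad over 85 mm above the bench) (all of step 2 and horizontal distance between red_slot and gate below 0.005 m and z of lock_plate in the frame of fixture above 0.044 m and angle between lock_plate's own z axis and vertical below 0.12 rad and angle between the x axis of lock_plate and the y axis of fixture, either way round below 0.15 rad and linear speed of lock_plate below 0.02 m/s and z of lever_pad in the frame of fixture above 0.085 m); the robot touches nothing.
It fails at once if the index plate or rosette is touched by the gripper or arm (over 2 N) (contact force between any of the fingers, the arm and index_plate above 2 N).
It fails at once if the lever is forced (over 50 N) (contact force between the fingers and lever above 50 N).
It fails at once if the lock plate is rammed on the index plate or fixture (over 50 N) (contact force between lock_plate and index_plate above 50 N or contact force between lock_plate and fixture above 50 N).
It fails at once if the gouge, mallet or glue pot is moved more than 20 mm (distance of any of gouge, mallet, glue_pot from where it was at the start of the episode above 0.02 m).
It also fails if it takes over 72 s, if anything falls off the work surface, if the arm or the gripper's body presses on something with over 40 N, if the wrist force passes 120 N, or if a joint passes its speed limit or range.

## Working session

There is one attempt and no reset: what is moved stays moved. The work goes in short steps, Python scripts to look and compute and a tool call to move; the robot and the scene stay as the last step left them, time stands still between calls to the robot, and variables do not carry over. Pictures are saved under pics/ and viewed, and the job is handed in when it is done.

Besides the shell and the picture viewer there is one more tool, called after ">>>" by a JSON object that holds its "method" and its "body", one argument or row to a line. jog_arm: Moves the arm, as the interface text tells. Its arguments: {"type":"object","properties":{"targets":{"type":"string"}},"required":["targets"]}

```bash
ls; mkdir -p pics; cat > h.py <<'E'
import numpy as np, cv2, pickle
from plant import telemetry, snapshot, job, models, ctrl
def save(img,n): cv2.imwrite('pics/'+n,cv2.cvtColor(np.ascontiguousarray(img),cv2.COLOR_RGB2BGR))
def world(p,u,v,z=None):
    K,R,t=p['intrinsics'],p['R'],p['t']
    d=np.linalg.inv(K)@np.array([u,v,1.0])
    if z is None:
        c=d*p['range_z'][int(round(v)),int(round(u))]
        return R.T@(c-t)
    o=-R.T@t; dw=R.T@d
    return o+dw*(z-o[2])/dw[2]
def proj(p,X):
    c=p['R']@np.asarray(X)+p['t']; q=p['intrinsics']@c; return q[:2]/q[2]
def cloud(p):
    K=p['intrinsics'];h,w=p['range_z'].shape
    u,v=np.meshgrid(np.arange(w),np.arange(h))
    z=p['range_z'];c=np.stack([(u-K[0,2])*z/K[0,0],(v-K[1,2])*z/K[1,1],z],-1)
    return (c-p['t'])@p['R']
E
python3 - <<'E'
from h import *
print(telemetry.get_obs())
for n in ['scene','side']:
    p=snapshot(n); save(p['img'],n+'0.png'); print(n,p['shot'],-p['R'].T@p['t'])
    pickle.dump(p,open(n+'0.pkl','wb'))
    for o in ['fixture','lever','lock_plate','holder','gouge','mallet','glue_pot','index_plate']:
        print(o,[(round(r['conf'],2),np.round(r['uv']).tolist(),int(r['region'].sum())) for r in models.cut_out(o,p)])
    for o in ['red_slot','lever_pad','gate','fixture','lock_plate','holder']:
        print(o,[(round(r['conf'],2),np.round(r['uv'],1).tolist()) for r in models.spot_point(o,p)])
E
```

```text
pics
{'clock': 0.0, 'joint_pos': array([ 8.56639970e+01,  2.05903200e+01,  6.34528829e-01, -2.05894079e-02,
       -7.01357513e+01, -1.65063981e+01]), 'qvel': array([ 0.07888219,  0.03585709, -0.02818658,  0.07358427,  0.01447735,
        0.04768279]), 'tau': array([-4.90927687e-04, -5.82709408e+01,  2.93050164e+01,  6.99723691e+00,
        6.90123779e-03, -1.47625233e-04]), 'tool_pos': array([0.24001826, 0.63036655, 0.22563953]), 'orientation': array([ 1.79906730e+02, -7.45403321e-03, -2.08494066e+01]), 'force': array([-0.46553972, -0.43382479,  0.61728282]), 'moment': array([-0.01435837, -0.03378451,  0.05870955]), 'opening': 0.08754393497794924}
scene 1 [ 1.18823326 -0.40429622  1.08623188]
fixture [(0.55, [206.0, 269.0], 5629)]
lever [(0.77, [167.0, 291.0], 447)]
lock_plate [(0.78, [320.0, 177.0], 349), (0.61, [351.0, 159.0], 687), (0.59, [295.0, 148.0], 868)]
holder [(0.79, [313.0, 190.0], 1064), (0.23, [156.0, 293.0], 240)]
gouge [(0.82, [265.0, 191.0], 344)]
mallet [(0.87, [379.0, 226.0], 1679), (0.74, [210.0, 253.0], 1707), (0.15, [313.0, 191.0], 1147)]
glue_pot [(0.6, [324.0
[... 439 characters left out ...]
, (0.58, [330.0, 135.0], 2148), (0.21, [242.0, 168.0], 1418)]
lever [(0.74, [317.0, 356.0], 1009), (0.64, [244.0, 170.0], 1516)]
lock_plate [(0.92, [241.0, 144.0], 568), (0.91, [240.0, 117.0], 441)]
holder [(0.77, [244.0, 169.0], 1496)]
gouge [(0.85, [209.0, 206.0], 618)]
mallet [(0.69, [332.0, 137.0], 2002)]
glue_pot [(0.75, [338.0, 192.0], 1426), (0.51, [244.0, 166.0], 1563), (0.48, [331.0, 134.0], 2081)]
index_plate [(0.63, [280.0, 287.0], 3690)]
red_slot [(0.85, [312.2, 274.0])]
lever_pad [(0.81, [327.9, 355.5])]
gate [(0.98, [267.2, 244.4])]
fixture [(0.84, [281.6, 309.5])]
lock_plate [(0.94, [239.6, 143.4]), (0.81, [244.4, 163.9]), (0.69, [186.1, 177.7])]
holder [(0.8, [242.4, 173.3])]
```

View pics/scene0.png

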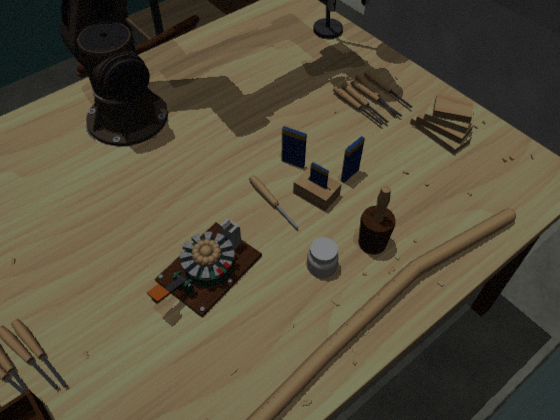

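View pics/side0.png

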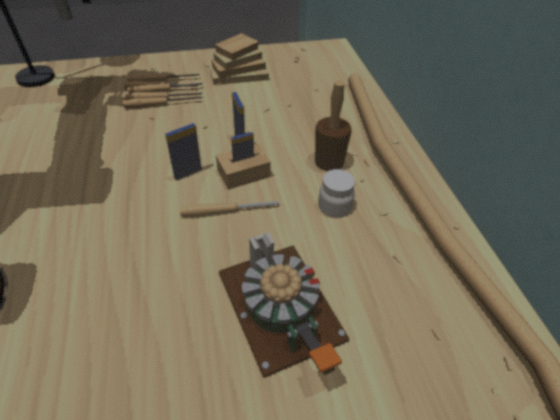

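```bash
python3 - <<'E'
from h import *
p=pickle.load(open('side0.pkl','rb')); s=pickle.load(open('scene0.pkl','rb'))
# mouth
print('gate',world(p,267.2,244.4,.088),world(s,225.5,226.3,.088))
print('fix',world(p,281.6,309.5,0),world(s,205.8,268,0))
print('pad',world(p,327.9,355.5,.092),world(s,161.1,288.1,.092))
print('red',world(p,312.2,274,.062),world(s,227.7,270.5,.062))
print('holder',world(p,242.4,173.3,0),world(s,315,192,0))
for q in [(293.5,148),(320,177),(351,159)]: print(q,world(s,*q))
im=np.hstack([cv2.resize(s['img'][110:220,250:400],None,fx=3.5,fy=3.5,interpolation=2),])
save(im,'c1.png')
save(cv2.resize(p['img'][200:400,180:380],None,fx=3,fy=3,interpolation=2),'c2.png')
E
```

```text
gate [ 0.56776971 -0.04458614  0.088     ] [ 0.55985591 -0.04153952  0.088     ]
fix [ 0.57864792 -0.11769683  0.        ] [ 0.57346905 -0.11669101  0.        ]
pad [ 0.61144308 -0.25261889  0.092     ] [ 0.60693183 -0.24223547  0.092     ]
red [ 0.63255113 -0.09916697  0.062     ] [ 0.64446274 -0.09903155  0.062     ]
holder [0.56511135 0.23712842 0.        ] [0.56234361 0.23720336 0.        ]
(293.5, 148) [0.45264208 0.25398897 0.06535419]
(320, 177) [0.57703302 0.23489469 0.07458716]
(351, 159) [0.58149638 0.33734788 0.07426851]
```

View pics/c1.png

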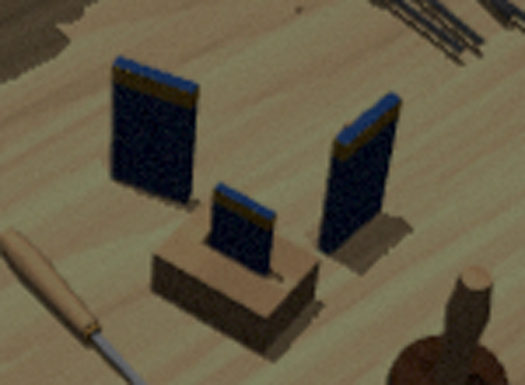

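View pics/c2.png

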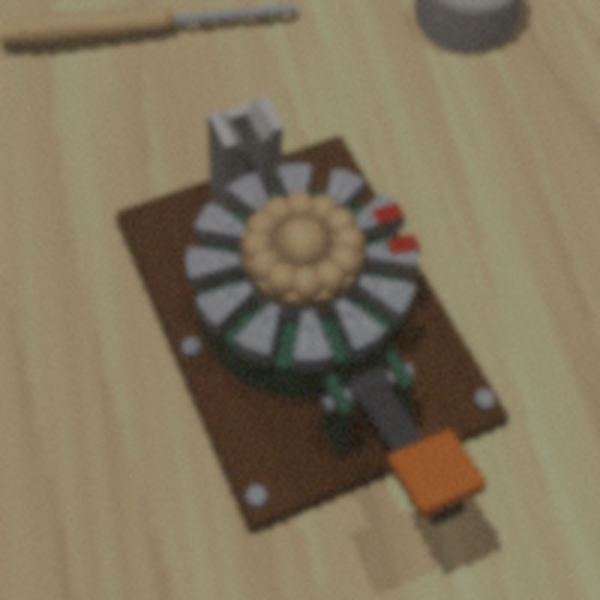

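The three slabs that look like the lock plate are at scene pixels (295,148), (351,159) and (320,177). The one at (320,177), in the holder, is clearly the smallest in the crop, so it's the lock plate. Red paint is about 86° clockwise of the gate. Next I'll bring the wrist camera over the fixture.

```bash
cat >> h.py <<'E'
from scipy.spatial.transform import Rotation as Ro
def to(x,y,z,yaw,o=None):
    o=o or telemetry.get_obs()
    R=Ro.from_euler('xyz',o['orientation'],degrees=True)
    T=Ro.from_euler('xyz',[180,0,yaw],degrees=True)
    print('shift',np.round(R.inv().apply(np.array([x,y,z])-o['tool_pos']),4),'turn',np.round((R.inv()*T).as_rotvec(degrees=True),2))
E
python3 - <<'E'
from h import *
to(0.585,-0.13,0.35,-77.6)
p=snapshot('wrist'); save(p['img'],'w0.png'); print(-p['R'].T@p['t'],p['R'],p['intrinsics'])
E
```

```text
shift [ 0.5929  0.5883 -0.1234] turn [-0.    0.   56.75]
[0.3045192  0.60583992 0.3856724 ] [[-3.56677295e-01 -9.34227633e-01 -1.91912853e-04]
 [-9.02979217e-01  3.44694311e-01  2.56543106e-01]
 [-2.39603508e-01  9.16763944e-02 -9.66532771e-01]] [[323.12682507   0.         276.52391774]
 [  0.         323.12682507 210.21105856]
 [  0.           0.           1.        ]]
```

>>> {"method": "jog_arm", "body": {
  "targets": "0.059 0.059 -0.123 0 0 6 -1; 0.593 0.588 -0.123 0 0 57 -1; 0.593 0.588 -0.123 0 0 57 -1; 0.593 0.588 -0.123 0 0 57 -1; 0.593 0.588 -0.123 0 0 57 -1; 0.593 0.588 -0.123 0 0 57 -1; 0.593 0.588 -0.123 0 0 57 -1; 0.593 0.588 -0.123 0 0 57 -1"
}}

```text
clock: 2.55
tool_pos: [0.435, 0.2001, 0.3178]
orientation: [-179.9, 0.0, -77.8]
force: [1.2, 0.7, -0.3]
opening: 0.0133
```

```bash
python3 - <<'E'
from h import *
to(0.585,-0.13,0.35,-77.6)
E
```

```text
shift [ 0.3543 -0.077  -0.0323] turn [-0.06  0.04 -0.22]
```

>>> {"method": "jog_arm", "body": {
  "targets": "0.354 -0.077 -0.032 0 0 0 -1; 0.354 -0.077 -0.032 0 0 0 -1; 0.354 -0.077 -0.032 0 0 0 -1; 0.354 -0.077 -0.032 0 0 0 -1; 0.354 -0.077 -0.032 0 0 0 -1; 0.354 -0.077 -0.032 0 0 0 -1; 0.354 -0.077 -0.032 0 0 0 -1; 0.354 -0.077 -0.032 0 0 0 -1"
}}

```text
clock: 3.55
tool_pos: [0.5848, -0.1299, 0.3493]
orientation: [-180.0, 0.1, -77.9]
force: [0.1, 1.3, 0.0]
opening: 0.0004
```

```bash
python3 - <<'E'
from h import *
o=telemetry.get_obs();print(o['clock'],o['tool_pos'],o['orientation'])
p=snapshot('wrist'); pickle.dump(p,open('w1.pkl','wb')); save(p['img'],'w1.png')
for n,z in [('gate',.088),('lever_pad',.092),('red_slot',.062),('index_plate',.05),('fixture',0)]:
    r=models.spot_point(n,p)
    for q in r[:2]: print(n,q['conf'],q['uv'],world(p,*q['uv'],z))
E
```

```text
3.55 [ 0.58477311 -0.12993043  0.34932463] [-1.79968599e+02  5.19257956e-02 -7.78733309e+01]
gate 0.93 [276.1, 241.1] [ 0.56724879 -0.04498793  0.088     ]
lever_pad 0.8 [277.9, 74.0] [ 0.60987351 -0.25491524  0.092     ]
red_slot 0.96 [237.3, 186.6] [ 0.63540681 -0.10351888  0.062     ]
index_plate 0.78 [280.7, 190.0] [ 0.57420958 -0.10918869  0.05      ]
index_plate 0.47 [280.1, 186.6] [ 0.57611301 -0.11387726  0.05      ]
fixture 0.84 [279.9, 186.1] [ 0.57405593 -0.10546387  0.        ]
fixture 0.5 [280.1, 186.9] [ 0.57346889 -0.10426352  0.        ]
```

View pics/w1.png

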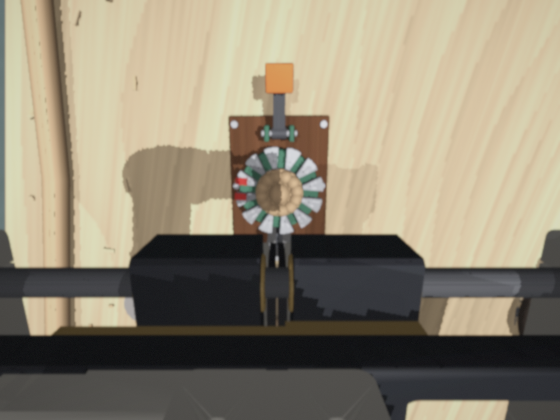

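```bash
cat > fit.py <<'E'
from h import *
def fit(p):
    C=cloud(p); im=p['img'].astype(int)
    r,g,b=im[...,0],im[...,1],im[...,2]
    ok=(p['range_z']>0)
    reg=(C[...,0]>.4)&(C[...,0]<.75)&(C[...,1]>-.32)&(C[...,1]<.0)&ok
    org=reg&(r>150)&(g<140)&(b<80)&(C[...,2]>.06)
    P=C[org]; print('pad',org.sum(),np.median(P,0),P.min(0),P.max(0))
    pl=reg&(abs(C[...,2]-.062)<.004)
    c=C[pl]; 
    hull=cv2.convexHull(c[:,:2].astype(np.float32)*1000)
    (cx,cy),rad=cv2.minEnclosingCircle(hull); print('plate',pl.sum(),np.median(c[:,2]),cx,cy,rad)
    ba=reg&(abs(C[...,2]-.012)<.005)
    c=C[ba]; rect=cv2.minAreaRect(c[:,:2].astype(np.float32)*1000); print('base',ba.sum(),rect)
    return C
if __name__=='__main__':
    p=pickle.load(open('w1.pkl','rb')); C=fit(p)
    save(cv2.resize(p['img'][50:250,200:360],None,fx=3.6,fy=3,interpolation=cv2.INTER_CUBIC),'w1c.png')
    for n in ['side0','scene0']:
        q=pickle.load(open(n+'.pkl','rb')); print(n); fit(q)
E
python3 fit.py
```

```text
pad 51 [ 0.62876712 -0.11364652  0.06413617] [ 0.59833284 -0.24127798  0.06134065] [ 0.63630418 -0.10902638  0.0902948 ]
plate 2897 0.06301899700224986 584.2066040039062 -117.73652648925781 100.61004638671875
base 5184 ((578.2010498046875, -114.00499725341797), (150.0730743408203, 198.71865844726562), 12.217758178710938)
side0
  return _methods._mean(a, axis=axis, dtype=dtype,
  ret = um.true_divide(
Traceback (most recent call last):
  File "fit.py", line 20, in <module>
    q=pickle.load(open(n+'.pkl','rb')); print(n); fit(q)
                                                  ~~~^^^
  File "fit.py", line 8, in fit
    P=C[org]; print('pad',org.sum(),np.median(P,0),P.min(0),P.max(0))
                                                   ~~~~~^^^
ValueError: zero-size array to reduction operation minimum which has no identity
```

View pics/w1c.png

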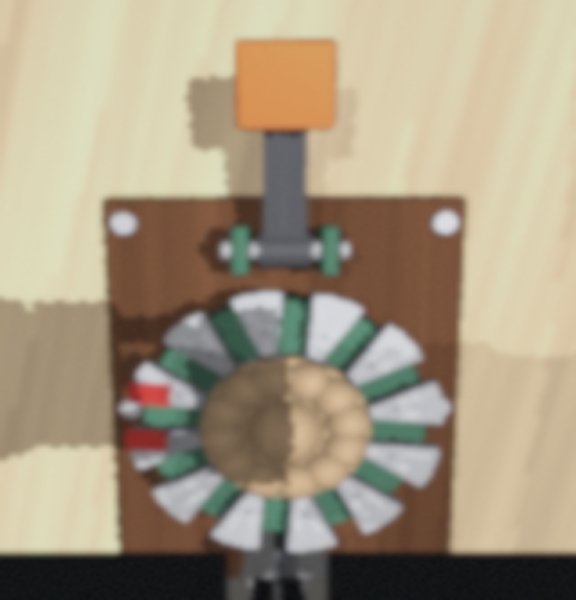

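```bash
python3 - <<'E'
from h import *
from scipy.optimize import least_squares
p=pickle.load(open('w1.pkl','rb')); C=cloud(p)
a=np.deg2rad(12.2); ex=np.array([np.cos(a),np.sin(a)]); ey=np.array([-np.sin(a),np.cos(a)])
o=np.array([.577,-.1085]); L=np.stack([(C[...,:2]-o)@ex,(C[...,:2]-o)@ey,C[...,2]],-1)*1000
im=p['img'].astype(int)
m=np.zeros(L.shape[:2],bool); m[63:94,262:297]=1
m&=(im[...,0]-im[...,2]>100)
P=L[m]; print('pad px',m.sum(),P.min(0),P.max(0),P.mean(0))
b=(abs(L[...,2]-12)<6)&(abs(L[...,0])<85)&(abs(L[...,1])<125)
print('base z',np.median(L[b][:,2]))
for k in range(-100,100,20):
    s=b&(abs(L[...,1]-k)<10); 
    if s.sum()>20: print(k,s.sum(),L[s][:,0].min(),L[s][:,0].max())
s=b&(abs(L[...,0])<70); print('ymin/max',np.sort(L[s][:,1])[[0,5,20,50,100]],L[s][:,1].max())
bench=(abs(L[...,2])<5)&(abs(L[...,0])<200)&(abs(L[...,1])<200); print('bench z',np.median(L[bench][:,2]))
pl=(abs(L[...,2]-62)<4)&(np.hypot(L[...,0],L[...,1])<75)&(L[...,1]>-72)&(L[...,1]<55)
Q=L[pl]; print('plate z',np.median(Q[:,2]),len(Q))
# outermost per angle
ang=np.degrees(np.arctan2(Q[:,1],Q[:,0])); rr=np.hypot(Q[:,0],Q[:,1])
E=np.array([Q[ang.astype(int)//4==k][np.argsort(rr[ang.astype(int)//4==k])[-3:]].mean(0) for k in range(-45,45) if (ang.astype(int)//4==k).sum()>8])
f=least_squares(lambda c:np.hypot(E[:,0]-c[0],E[:,1]-c[1])-c[2],[0,0,62],loss='soft_l1'); print('circle',f.x)
g=(L[...,2]>80)&(L[...,2]<96)&(abs(L[...,0])<20)&(L[...,1]>50)&(L[...,1]<100); print('gate',g.sum(),L[g].min(0) if g.sum() else '',L[g].max(0) if g.sum() else '')
ro=(L[...,2]>80)&(L[...,2]<92)&(np.hypot(L[...,0],L[...,1])<45); print('ros',L[ro].mean(0))
red=(im[...,0]>90)&(im[...,1]<60)&(np.hypot(L[...,0],L[...,1])<80); print('red',red.sum(),L[red].mean(0))
E
```

```text
pad px 778 [ -16.09581542 -160.69757235   86.27724257] [ 15.76493704 -91.87128336 508.35426846] [-4.40494561e-02 -1.45286549e+02  9.38618246e+01]
base z 13.078869258069851
-100 900 -74.9915337064397 74.9385769941928
-80 974 -74.53588658223528 74.51550205765362
-60 1111 -75.00927062109783 74.99729070844089
-40 540 -74.17695946912964 74.43322808402766
-20 257 -75.01052662122218 74.9835334130494
0 139 -74.28093340932438 74.42340137417109
20 133 -75.03478476598005 75.04032699025072
40 275 -74.2724558504343 74.54648778948072
60 512 -74.99767194106121 74.99239229156304
80 352 -73.74402649657688 73.99572140390879
ymin/max [-105.00554624 -104.97168813 -104.8890278  -103.64290286 -103.42434208] 93.73219907307237
bench z 1.0928758635472642
plate z 63.08261832879276 2265
circle [ 0.1530922  -0.98147786 60.97576567]
gate 47 [-15.5188166   65.2822708   80.05712364] [16.61302447 95.64892308 90.13378878]
ros [ 0.26737852 -1.28607825 82.31992241]
red 87 [57.08512443  1.82453963 57.38085777]
```

>>> {"method": "jog_arm", "body": {
  "targets": "0.060 0.003 0.050 0 0 0 -1; 0.105 0.003 0.090 0 0 0 -1; 0.125 0.003 0.140 0 0 0 -1; 0.125 0.003 0.190 0 0 0 -1; 0.125 0.003 0.220 0 0 0 -1; 0.125 0.003 0.235 0 0 0 -1; 0.125 0.003 0.243 0 0 0 -1; 0.125 0.003 0.243 0 0 0 -1"
}}

```text
clock: 4.85
tool_pos: [0.6094, -0.2511, 0.1078]
orientation: [-179.8, 0.0, -77.7]
force: [-0.1, 0.3, -0.5]
opening: 0.0009
```

```bash
python3 - <<'E'
from h import *
o=telemetry.get_obs();print(o['clock'],o['tool_pos'],o['orientation'],o['force'])
to(.6083,-.2529,.055,-77.8)
p=snapshot('side'); save(cv2.resize(p['img'][200:400,180:400],None,fx=3,fy=3),'s1.png')
E
```

```text
4.85 [ 0.60938652 -0.25112665  0.1077562 ] [-1.79846784e+02  8.45387828e-03 -7.76959029e+01] [-0.08420015  0.29739399 -0.47829027]
shift [0.0015 0.0016 0.0528] turn [-0.15  0.01  0.1 ]
```

View pics/s1.png

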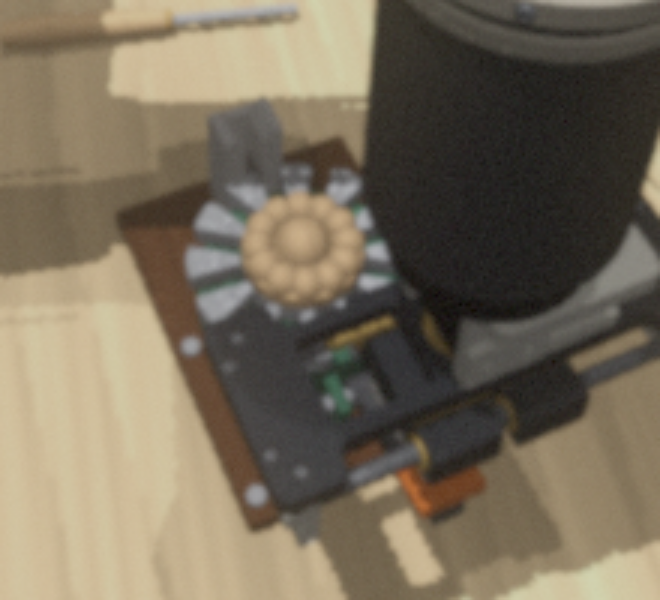

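>>> {"method": "jog_arm", "body": {
  "targets": "0.001 0.002 0.012 0 0 0 -1; 0.001 0.002 0.020 0 0 0 -1; 0.002 0.002 0.028 0 0 0 -1; 0.003 0.002 0.035 0 0 0 -1; 0.003 0.002 0.042 0 0 0 -1; 0.003 0.002 0.048 0 0 0 -1; 0.003 0.002 0.052 0 0 0 -1; 0.003 0.002 0.052 0 0 0 -1"
}}

```text
clock: 5.9
tool_pos: [0.6096, -0.2561, 0.0568]
orientation: [-179.7, -0.1, -77.7]
force: [1.0, -5.1, 4.5]
opening: 0.0002
```

>>> {"method": "jog_arm", "body": {
  "targets": "0 0 0.002 0 0 0 -1; 0 0 0.004 0 0 0 -1; 0 0 0.006 0 0 0 -1; 0 0 0.006 0 0 0 -1; 0 0 0.006 0 0 0 -1; 0 0 0.006 0 0 0 -1; 0 0 0.006 0 0 0 -1; 0 0 0.006 0 0 0 -1"
}}

```text
clock: 6.9
tool_pos: [0.6098, -0.256, 0.0528]
orientation: [-179.7, -0.2, -77.6]
force: [-4.9, 4.4, 17.6]
opening: 0.0005
```

>>> {"method": "jog_arm", "body": {
  "targets": "0 0 -0.020 0 0 0 -1; 0 0 -0.050 0 0 0 -1; 0 0 -0.055 0 0 0 -1; 0 0 -0.055 0 0 0 -1; 0 0 -0.055 0 0 0 -1; 0 0 -0.055 0 0 0 -1; 0 0 -0.055 0 0 0 -1; 0 0 -0.055 0 0 0 -1"
}}

```text
clock: 7.9
tool_pos: [0.6094, -0.2559, 0.1075]
orientation: [-179.7, -0.2, -77.6]
force: [-0.1, -0.3, -0.0]
opening: 0.0006
```

```bash
python3 - <<'E'
from h import *
o=telemetry.get_obs();print(o['clock'],o['tool_pos'],o['force'])
to(.6083,-.2529,.055,-77.8)
p=snapshot('wrist'); q=snapshot('side');pickle.dump((p,q),open('w2.pkl','wb'))
for n in (p,q):
  for r in models.spot_point('red_slot',n)[:2]:
    X=world(n,*r['uv'],.062)[:2]-[.5772,-.1092]; print(r['conf'],r['uv'],'cw of gate',102.2-np.degrees(np.arctan2(X[1],X[0])),np.hypot(*X))
save(np.hstack([cv2.resize(p['img'][50:300,180:380],(400,500)),cv2.resize(q['img'][200:400,220:380],(400,500))]),'s2.png')
E
```

```text
7.9 [ 0.60938965 -0.25593476  0.10747513] [-0.10887521 -0.27528511 -0.02806122]
shift [-0.0034  0.0007  0.0525] turn [-0.3  -0.17  0.16]
0.56 [301.2, 261.9] cw of gate 61.477896544291305 0.0574244005138895
```

View pics/s2.png

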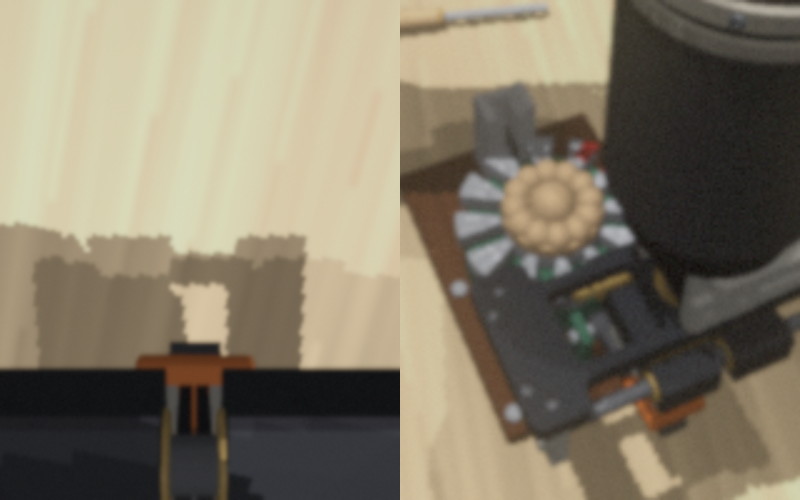

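Red is now about 60° clockwise of the gate, so it needs two more presses.

>>> {"method": "jog_arm", "body": {
  "targets": "-0.002 0.001 0.014 0 0 0 -1; -0.002 0.001 0.024 0 0 0 -1; -0.001 0.001 0.034 0 0 0 -1; 0 0.001 0.043 0 0 0 -1; 0 0.001 0.050 0 0 0 -1; 0 0.001 0.055 0 0 0 -1; 0 0.001 0.058 0 0 0 -1; 0 0.001 0.058 0 0 0 -1"
}}

```text
clock: 9.1
tool_pos: [0.6093, -0.2573, 0.0517]
orientation: [-179.6, -0.3, -77.6]
force: [-4.7, -0.5, 19.5]
opening: 0.0003
```

>>> {"method": "jog_arm", "body": {
  "targets": "0 0 0 0 0 0 -1; 0 0 0 0 0 0 -1; 0 0 -0.020 0 0 0 -1; 0 0 -0.050 0 0 0 -1; 0 0 -0.055 0 0 0 -1; 0 0 -0.055 0 0 0 -1; 0 0 -0.055 0 0 0 -1; 0 0 -0.055 0 0 0 -1"
}}

```text
clock: 10.1
tool_pos: [0.6084, -0.257, 0.1055]
orientation: [-179.7, -0.2, -77.6]
force: [-0.3, 0.0, -0.0]
opening: 0.0006
```

```bash
python3 - <<'E'
from h import *
o=telemetry.get_obs();print(o['clock'],o['tool_pos'],o['force'])
q=snapshot('side')
for n in (q,):
  for r in models.spot_point('red_slot',n)[:2]:
    X=world(n,*r['uv'],.062)[:2]-[.5772,-.1092]; print(r['conf'],r['uv'],'cw of gate',102.2-np.degrees(np.arctan2(X[1],X[0])),np.hypot(*X))
save(cv2.resize(q['img'][200:400,220:380],(480,600)),'s3.png')
E
```

```text
10.1 [ 0.60835351 -0.25701021  0.10551623] [-0.2724283   0.04601326 -0.01181998]
0.59 [280.8, 255.4] cw of gate 24.69525781517251 0.05885327200925242
```

View pics/s3.png

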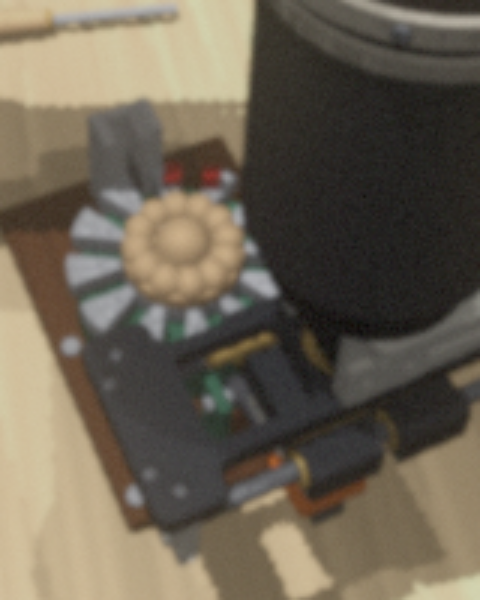

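Red is one station (about 30°) short of the gate, so one more press. The start is 2 mm lower this time, so I'll go about 2 mm less.

>>> {"method": "jog_arm", "body": {
  "targets": "-0.003 0 0.012 0 0 0 -1; -0.003 0 0.022 0 0 0 -1; -0.002 0 0.032 0 0 0 -1; -0.001 0 0.041 0 0 0 -1; 0 0 0.048 0 0 0 -1; 0 0 0.053 0 0 0 -1; 0 0 0.056 0 0 0 -1; 0 0 0.056 0 0 0 -1"
}}

```text
clock: 11.2
tool_pos: [0.6092, -0.2575, 0.0517]
orientation: [-179.7, -0.3, -77.5]
force: [-5.5, 3.3, 19.4]
opening: 0.0002
```

>>> {"method": "jog_arm", "body": {
  "targets": "0 0 0 0 0 0 -1; 0 0 0 0 0 0 -1; 0 0 -0.020 0 0 0 -1; 0 0 -0.050 0 0 0 -1; 0 0 -0.060 0 0 0 -1; 0 0 -0.100 0 0 0 -1; 0 0 -0.150 0 0 0 -1; -0.040 0 -0.200 0 0 0 -1"
}}

```text
clock: 12.2
tool_pos: [0.599, -0.2195, 0.2498]
orientation: [-179.8, -0.3, -77.7]
force: [2.1, 1.1, -0.5]
opening: 0.0003
```

```bash
python3 - <<'E'
from h import *
o=telemetry.get_obs();print(o['clock'],o['tool_pos'],o['force'])
q=snapshot('side');s=snapshot('scene')
pickle.dump((q,s),open('s4.pkl','wb'))
for n in (q,s):
  for r in models.spot_point('red_slot',n)[:2]:
    X=world(n,*r['uv'],.062)[:2]-[.5772,-.1092]; print(r['conf'],r['uv'],'cw of gate',102.2-np.degrees(np.arctan2(X[1],X[0])),np.hypot(*X))
save(np.hstack([cv2.resize(q['img'][200:400,220:380],(400,500)),cv2.resize(s['img'][200:320,140:260],(400,400))[:,:].copy() if 0 else cv2.resize(s['img'][200:325,150:250],(400,500))]),'s4.png')
# holder/lock plate fit
C=cloud(s); 
for nm,P in (('scene',s),('side',q)):
    C=cloud(P); reg=(abs(C[...,0]-.57)<.1)&(abs(C[...,1]-.24)<.075)
    m=reg&(abs(C[...,2]-.045)<.006); 
    print(nm,'holder top',m.sum(),np.median(C[m][:,2]),cv2.minAreaRect(C[m][:,:2].astype(np.float32)*1000))
    m=reg&(C[...,2]>.1)&(C[...,2]<.11); c=C[m]
    if m.sum()>4: print(nm,'lp top',m.sum(),c.mean(0),cv2.minAreaRect(c[:,:2].astype(np.float32)*1000))
E
```

```text
12.2 [ 0.59902355 -0.21946523  0.24984267] [ 2.10840308  1.09503132 -0.45385461]
0.8 [223.6, 234.8] cw of gate -3.5442705781854613 0.06172650095812175
scene holder top 666 0.043518929355073135 ((551.4141845703125, 243.02346801757812), (134.94996643066406, 112.79800415039062), 22.608835220336914)
scene lp top 86 [0.55445633 0.24696209 0.1037855 ] ((538.3511962890625, 258.4905700683594), (123.34829711914062, 80.32731628417969), 20.4630126953125)
side holder top 858 0.044081741709554846 ((551.6608276367188, 241.8682861328125), (130.0325164794922, 112.40507507324219), 24.248109817504883)
side lp top 110 [0.55506381 0.24051111 0.10372779] ((529.5680541992188, 246.58172607421875), (26.08315658569336, 124.75435638427734), 77.98519134521484)
```

View pics/s4.png

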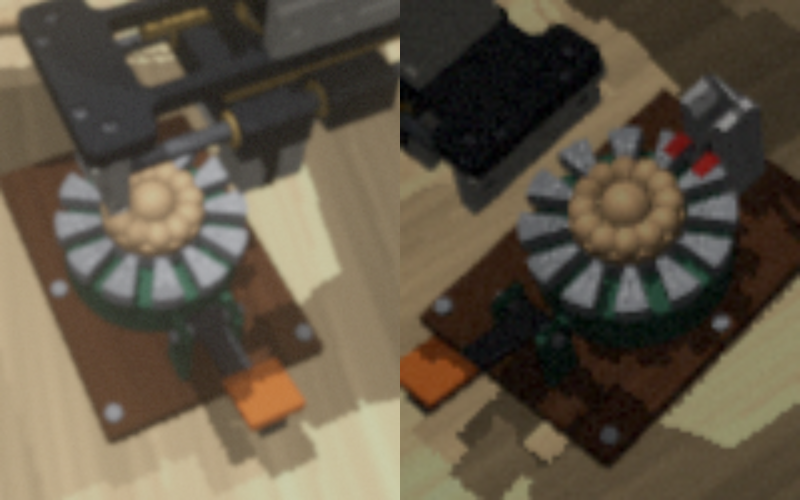

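Red slot now stands at the gate, both by eye and by the network (within 4°). Next, a wrist view of the holder.

>>> {"method": "jog_arm", "body": {
  "targets": "-0.040 0 -0.05 0 0 0 1; -0.54 -0.062 -0.10 0 0 0 1; -0.54 -0.062 -0.10 0 0 0 1; -0.54 -0.062 -0.10 0 0 0 1; -0.54 -0.062 -0.10 0 0 0 1; -0.54 -0.062 -0.10 0 0 0 1; -0.54 -0.062 -0.10 0 0 0 1; -0.54 -0.062 -0.10 0 0 0 1"
}}

```text
clock: 13.4
tool_pos: [0.5483, 0.2551, 0.3394]
orientation: [-179.7, -0.4, -77.5]
force: [1.8, 0.4, -0.4]
opening: 0.0751
```

>>> {"method": "jog_arm", "body": {
  "targets": "-0.062 -0.007 0 0 0 0 1; -0.100 -0.013 0 0 0 0 1; -0.100 -0.013 0 0 0 0 1; -0.100 -0.013 0 0 0 0 1; -0.100 -0.013 0 0 0 0 1; -0.100 -0.013 0 0 0 0 1; -0.100 -0.013 0 0 0 0 1; -0.100 -0.013 0 0 0 0 1"
}}

```text
clock: 14.4
tool_pos: [0.5395, 0.3552, 0.3391]
orientation: [-179.7, -0.4, -77.5]
force: [0.3, -0.1, -0.7]
opening: 0.0876
```

```bash
python3 - <<'E'
from h import *
o=telemetry.get_obs();print(o['clock'],o['tool_pos'],o['orientation'])
p=snapshot('wrist'); pickle.dump(p,open('w5.pkl','wb')); save(p['img'],'w5.png')
for r in models.cut_out('lock_plate',p): print(r['conf'],r['uv'],r['region'].sum())
C=cloud(p); reg=(abs(C[...,0]-.57)<.09)&(abs(C[...,1]-.24)<.07)
m=reg&(abs(C[...,2]-.045)<.006); print('holder',m.sum(),cv2.minAreaRect(C[m][:,:2].astype(np.float32)*1000))
m=reg&(C[...,2]>.098)&(C[...,2]<.112); print(m.sum())
if m.sum()>4: print(C[m].mean(0),cv2.minAreaRect(C[m][:,:2].astype(np.float32)*1000))
E
```

```text
14.4 [0.53946449 0.35518794 0.33906254] [-179.7200507    -0.3550869   -77.53212084]
0.98 [369.5, 125.8] 861
0.97 [252.0, 172.4] 766
0.93 [274.5, 80.6] 606
holder 3729 ((566.7971801757812, 238.02859497070312), (100.1100082397461, 70.13861846923828), 13.373273849487305)
369
[0.5675256  0.23923377 0.10560762] ((567.9234619140625, 238.97059631347656), (47.90804672241211, 8.664790153503418), 13.463175773620605)
```

View pics/w5.png

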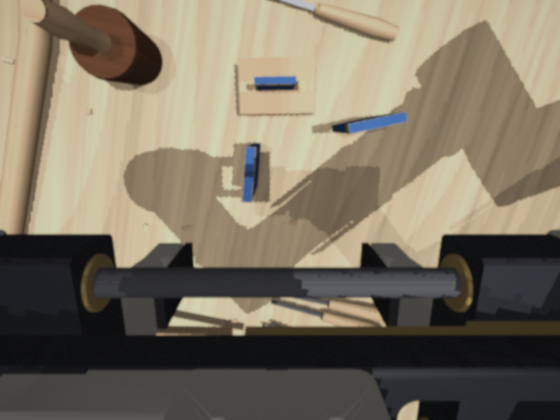

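```bash
python3 - <<'E'
from h import *
p=pickle.load(open('w5.pkl','rb')); C=cloud(p)
a=np.deg2rad(13.4)
b=(p['img'][...,2].astype(int)-p['img'][...,0]>25)&(C[...,2]>.02)&(p['range_z']>0)&(C[...,2]<.25)
n,l,st,_=cv2.connectedComponentsWithStats(b.astype(np.uint8))
for i in range(1,n):
    if st[i,4]<40: continue
    c=C[l==i]; top=c[c[:,2]>np.percentile(c[:,2],90)-.006]; d=top[:,:2]-[.5679,.239]
    X=d@[np.cos(a),np.sin(a)];Y=d@[-np.sin(a),np.cos(a)]
    print(st[i],'ztop',np.percentile(c[:,2],95),'along',X.min(),X.max(),'across',Y.min(),Y.max())
s=pickle.load(open('scene0.pkl','rb'))
to(.5673,.2385,.20,13.4)
save(cv2.resize(p['img'][40:220,210:430],None,fx=3.5,fy=3),'w5c.png')
r=[x for x in models.spot_point('glue_pot',p)] if 0 else 0
E
```

```text
[255  76  41   9 303] ztop 0.10736663577771505 along -0.022748934751246647 0.02287164920022512 across -0.003809191125026008 0.004263232260638258
[349 112  58  21 592] ztop 0.12384914386080398 along -0.14606602591243198 -0.0821935871240312 across 0.03796391373844236 0.05877121305908221
[334 125  11   6  51] ztop 0.09392719544795955 along -0.08250987595972036 -0.08128544611114953 across 0.050802844267505344 0.056763074244818953
[243 147  12  55 483] ztop 0.12384582050017677 along 0.02530520426701612 0.040437895171800554 across 0.0733326871196288 0.13683433454333602
shift [ 0.1193 -0.0013  0.1397] turn [ 7.000e-02 -5.000e-01 -9.091e+01]
```

View pics/w5c.png

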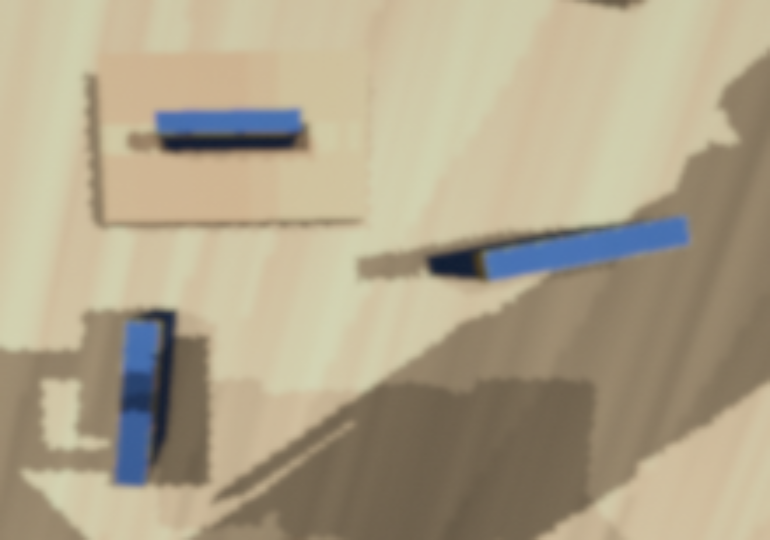

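```bash
python3 - <<'E'
from h import *
s=pickle.load(open('side0.pkl','rb')); C=cloud(s)
a=np.deg2rad(13.4)
m=(C[...,2]>.08)&(C[...,2]<.25)&(C[...,0]>.6)&(C[...,0]<1)&(C[...,1]>.1)&(C[...,1]<.32)&(s['range_z']>0)
d=C[m][:,:2]-[.5679,.239]; X=d@[np.cos(a),np.sin(a)];Y=d@[-np.sin(a),np.cos(a)]
print(C[m].min(0),C[m].max(0),X.min(),X.max(),Y.min(),Y.max())
q=(X>0.05)
print(X[q].min(),Y[q].min(),Y[q].max(),C[m][q].mean(0))
E
```

```text
[0.72694222 0.19879059 0.0800645 ] [0.80526694 0.27830115 0.20614949] 0.15344760084522788 0.2313033244623298 -0.08650333264335683 -0.006801459278890062
0.15344760084522788 -0.08650333264335683 -0.006801459278890062 [0.76240876 0.22948652 0.1228402 ]
```

>>> {"method": "jog_arm", "body": {
  "targets": "0.06 0 0 0 0 -10 0; 0.119 -0.001 0.01 0 -0.5 -20 0; 0.119 -0.001 0.02 0 -0.5 -30 0; 0.119 -0.001 0.02 0 -0.5 -40 0; 0.119 -0.001 0.02 0 -0.5 -50 0; 0.119 -0.001 0.02 0 -0.5 -60 0; 0.119 -0.001 0.02 0 -0.5 -70 0; 0.119 -0.001 0.02 0 -0.5 -80 0"
}}

```text
clock: 15.5
tool_pos: [0.5662, 0.2393, 0.3198]
orientation: [180.0, 0.0, 2.8]
force: [-0.3, 1.2, 1.0]
opening: 0.0437
```

```bash
python3 - <<'E'
from h import *
print(telemetry.get_obs()['joint_pos'])
to(.5673,.2385,.13,13.4)
E
```

```text
[ 4.10910784e+01  1.23926638e+01  1.37820452e+00 -3.58784577e-03
 -7.90069101e+01  5.17263480e+01]
shift [0.0011 0.0008 0.1898] turn [ 1.000e-02  2.000e-02 -1.058e+01]
```

>>> {"method": "jog_arm", "body": {
  "targets": "0.001 0.001 0.05 0 0 -10.6 0; 0.001 0.001 0.10 0 0 -10.6 0; 0.001 0.001 0.14 0 0 -10.6 0; 0.001 0.001 0.17 0 0 -10.6 0; 0.001 0.001 0.19 0 0 -10.6 0; 0.001 0.001 0.20 0 0 -10.6 0; 0.001 0.001 0.20 0 0 -10.6 0; 0.001 0.001 0.20 0 0 -10.6 0"
}}

```text
clock: 16.5
tool_pos: [0.5678, 0.2387, 0.1208]
orientation: [-180.0, -0.1, 13.4]
force: [0.1, -0.6, 0.6]
opening: 0.0438
```

```bash
python3 - <<'E'
from h import *
o=telemetry.get_obs();print(o['tool_pos'],o['orientation'])
to(.5673,.2385,.072,13.4)
p=snapshot('wrist');save(p['img'],'w6.png')
q=snapshot('side');save(cv2.resize(q['img'][80:230,150:380],None,fx=3,fy=3),'s6.png')
E
```

```text
[0.56776502 0.23872846 0.12080238] [-1.79979819e+02 -6.61275370e-02  1.34311555e+01]
shift [-0.0006  0.0001  0.0488] turn [-0.02 -0.07  0.03]
```

View pics/w6.png

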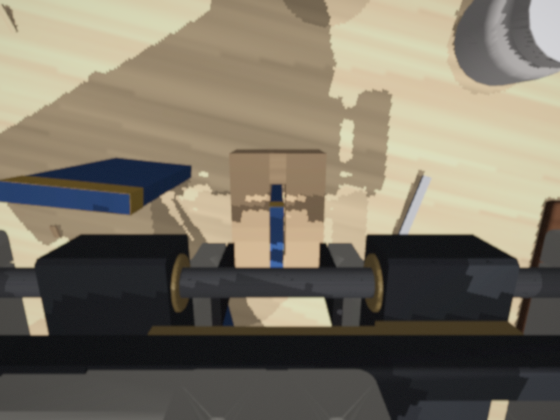

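View pics/s6.png

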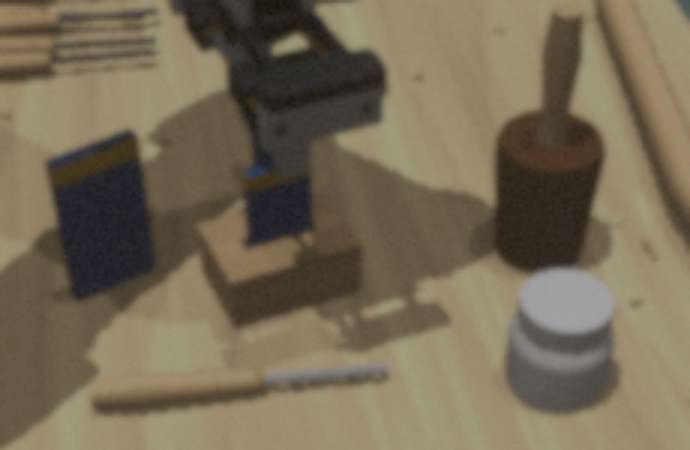

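The slab, at wrist pixel (277,225), sits midway between the open fingers, which reach column 205 on one side and 347 on the other. Descend and close.

>>> {"method": "jog_arm", "body": {
  "targets": "-0.0005 0 0.02 0 0 0 0; -0.0005 0 0.035 0 0 0 0; -0.0005 0 0.045 0 0 0 0; -0.0005 0 0.049 0 0 0 0; -0.0005 0 0.049 0 0 0 0; -0.0005 0 0.049 0 0 0 -1; -0.0005 0 0.049 0 0 0 -1; -0.0005 0 0.049 0 0 0 -1"
}}

```text
clock: 17.6
tool_pos: [0.5674, 0.2387, 0.0721]
orientation: [-180.0, -0.1, 13.4]
force: [0.9, 0.4, -0.2]
opening: 0.0189
```

>>> {"method": "jog_arm", "body": {
  "targets": "0 0 0 0 0 0 -1; 0 0 -0.010 0 0 0 -1; 0 0 -0.030 0 0 0 -1; 0 0 -0.060 0 0 0 -1; 0 0 -0.100 0 0 0 -1; 0 0 -0.150 0 0 0 -1; 0 0 -0.200 0 0 0 -1; 0 0 -0.200 0 0 0 -1"
}}

```text
clock: 18.6
tool_pos: [0.5689, 0.2394, 0.2778]
orientation: [-179.8, -0.6, 13.4]
force: [-0.1, -0.9, -2.4]
opening: 0.0081
```

```bash
python3 - <<'E'
from h import *
o=telemetry.get_obs();print(o['tool_pos'],o['orientation'],o['opening'])
p=snapshot('wrist');save(p['img'],'w7.png')
q=snapshot('side');save(cv2.resize(q['img'][0:230,100:380],None,fx=2.5,fy=2.5),'s7.png')
to(.5641,-.0486,.27,-77.8)
E
```

```text
[0.56888318 0.23937802 0.2777731 ] [-179.79290103   -0.57561251   13.44217025] 0.008089775588871684
shift [-0.0692  0.2786  0.002 ] turn [-1.800e-01 -3.000e-02  9.122e+01]
```

View pics/w7.png

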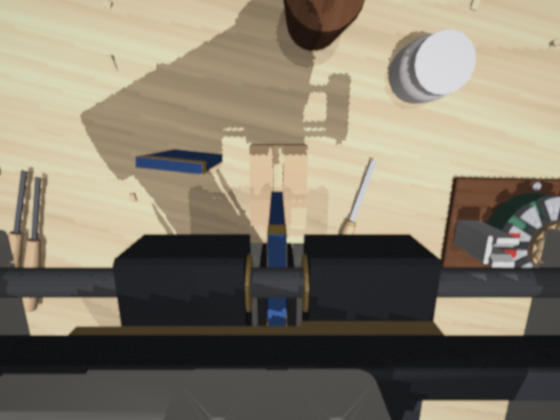

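View pics/s7.png

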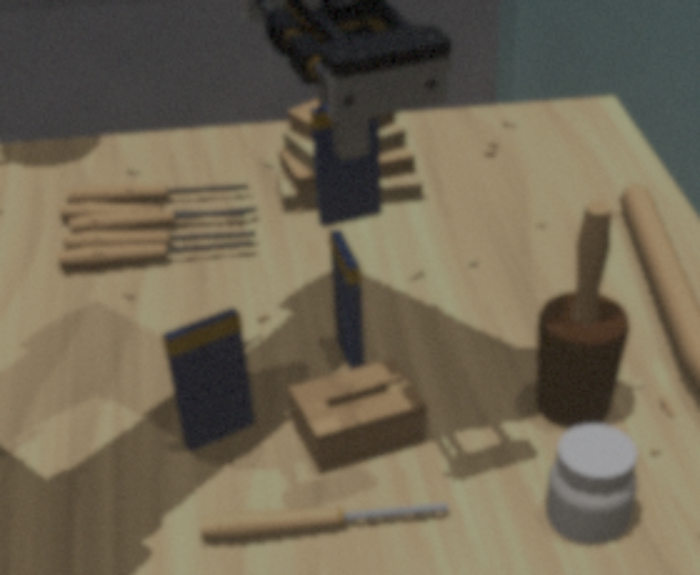

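>>> {"method": "jog_arm", "body": {
  "targets": "-0.010 0.035 0 0 0 10 -1; -0.020 0.07 0 0 0 20 -1; -0.030 0.11 0 0 0 30 -1; -0.040 0.15 0 0 0 40 -1; -0.050 0.19 0 0 0 50 -1; -0.060 0.23 0 0 0 60 -1; -0.069 0.279 0 0 0 70 -1; -0.069 0.279 0 0 0 80 -1"
}}

```text
clock: 19.7
tool_pos: [0.5631, -0.0518, 0.2702]
orientation: [179.9, 0.1, -67.1]
force: [-0.3, 0.8, -2.3]
opening: 0.0076
```

```bash
python3 - <<'E'
from h import *
to(.5641,-.0486,.165,-77.8)
E
```

```text
shift [-0.0024 -0.0023  0.1052] turn [ 0.06  0.11 10.68]
```

>>> {"method": "jog_arm", "body": {
  "targets": "-0.0024 -0.0023 0 0 0 10.7 -1; -0.0024 -0.0023 0.03 0 0 10.7 -1; -0.0024 -0.0023 0.06 0 0 10.7 -1; -0.0024 -0.0023 0.085 0 0 10.7 -1; -0.0024 -0.0023 0.098 0 0 10.7 -1; -0.0024 -0.0023 0.103 0 0 10.7 -1; -0.0024 -0.0023 0.103 0 0 10.7 -1; -0.0024 -0.0023 0.103 0 0 10.7 -1"
}}

```text
clock: 20.7
tool_pos: [0.5647, -0.0485, 0.1681]
orientation: [-180.0, 0.1, -77.8]
force: [-0.5, 0.5, -2.4]
opening: 0.0076
```

```bash
python3 - <<'E'
from h import *
o=telemetry.get_obs();print(o['tool_pos'],o['orientation'],o['force'])
to(.5641,-.0486,.145,-77.8)
q=snapshot('side');s=snapshot('scene');w=snapshot('wrist')
pickle.dump((q,s,w),open('p8.pkl','wb'))
save(w['img'],'w8.png')
save(np.hstack([cv2.resize(q['img'][170:320,210:330],(400,500)),cv2.resize(s['img'][170:295,165:265],(400,500))]),'s8.png')
E
```

```text
[ 0.56467489 -0.04851996  0.16811578] [-1.79989064e+02  9.69835184e-02 -7.78206125e+01] [-0.53389878  0.49901488 -2.42599232]
shift [-0.      0.0006  0.0231] turn [-0.01  0.1  -0.02]
```

View pics/w8.png

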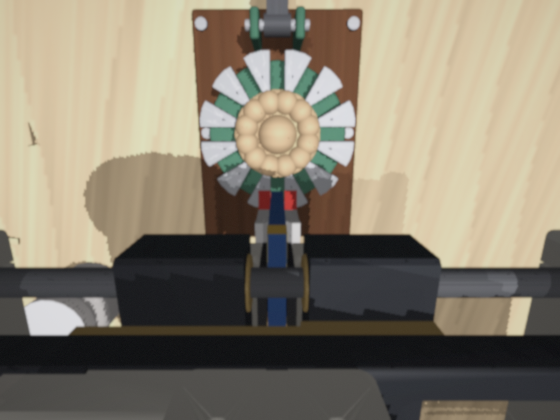

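View pics/s8.png

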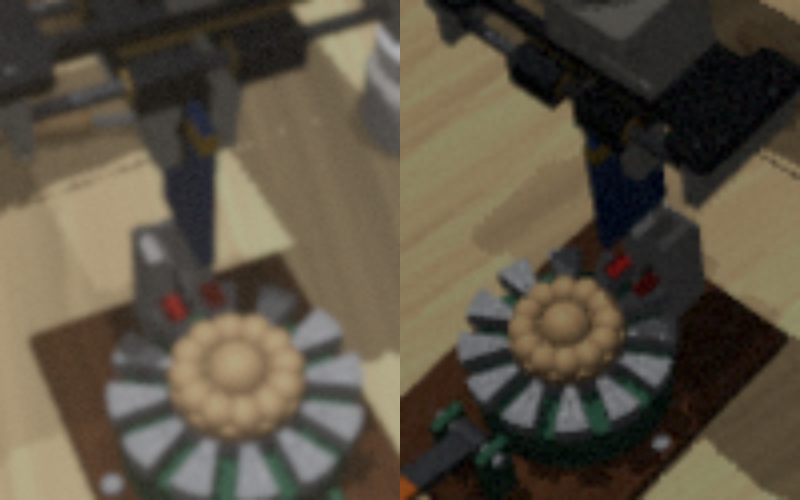

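```bash
python3 - <<'E'
from h import *
q,s,w=pickle.load(open('p8.pkl','rb'))
C=cloud(w); a=np.deg2rad(12.2); ex=np.array([np.cos(a),np.sin(a)]); ey=np.array([-np.sin(a),np.cos(a)])
o=np.array([.5772,-.1092]); L=np.stack([(C[...,:2]-o)@ex,(C[...,:2]-o)@ey,C[...,2]],-1)*1000
rr=np.hypot(L[...,0],L[...,1])
im=w['img'].astype(int); ok=w['range_z']>0
b=ok&(abs(L[...,2]-12)<5)&(abs(L[...,0])<90)&(abs(L[...,1])<120)
print('base x',L[b][:,0].min(),L[b][:,0].max(),'ymin',L[b][:,1].min())
pl=ok&(abs(L[...,2]-62)<4)&(rr<70); print('plate x',L[pl].min(0),L[pl].max(0))
ro=ok&(L[...,2]>66)&(rr<42)&(abs(L[...,0])<40); print('ros',L[ro].min(0),L[ro].max(0))
bl=ok&(im[...,2]-im[...,0]>10)&(L[...,2]>95)&(L[...,2]<180)&(abs(L[...,0])<20)&(L[...,1]>20)&(L[...,1]<100)
print('blue',bl.sum(),L[bl].min(0),L[bl].max(0),np.median(L[bl],0))
for zz in range(105,180,10):
    k=bl&(abs(L[...,2]-zz)<5)
    if k.sum()>3: print(zz,k.sum(),np.round([L[k][:,0].min(),L[k][:,0].max(),np.median(L[k][:,1])],1))
g=ok&(L[...,2]>76)&(L[...,2]<94)&(abs(L[...,0])<22)&(L[...,1]>58)&(L[...,1]<100)&~bl
print('gate',g.sum(),L[g].min(0),L[g].max(0))
E
```

```text
base x -75.3559719043301 75.0689109695966 ymin -104.06165721879488
plate x [-61.07434932 -60.42157863  58.0094268 ] [61.06685536 66.85421387 65.8978054 ]
ros [-35.43570788 -32.02492892  69.39702768] [ 35.60367135  41.99631152 287.02864475]
blue 376 [ -3.51483727  35.85849087 110.98155894] [  4.4514115   36.84427396 179.88152598] [  0.29362652  36.36961661 155.80347861]
115 33 [-3.2  3.6 36.5]
125 33 [-3.1  3.4 36.4]
135 44 [-2.9  3.8 36.4]
145 46 [-2.7  3.8 36.4]
155 53 [-2.6  3.6 36.4]
165 77 [-3.4  4.5 36.3]
175 90 [-3.5  4.3 36.3]
gate 609 [-17.20028915  65.75917183  76.63569799] [17.48296313 83.38917312 90.82254156]
```

>>> {"method": "jog_arm", "body": {
  "targets": "-0.002 0.0003 0.005 0 0 0 -1; -0.002 0.0003 0.012 0 0 0 -1; -0.002 0.0003 0.018 0 0 0 -1; -0.002 0.0003 0.024 0 0 0 -1; -0.002 0.0003 0.030 0 0 0 -1; -0.002 0.0003 0.036 0 0 0 -1; -0.002 0.0003 0.040 0 0 0 -1; -0.002 0.0003 0.040 0 0 0 -1"
}}

```text
clock: 21.85
tool_pos: [0.5636, -0.0466, 0.1276]
orientation: [180.0, 0.1, -77.8]
force: [-0.2, -0.9, -2.8]
opening: 0.0077
```

>>> {"method": "jog_arm", "body": {
  "targets": "0 0 0.003 0 0 0 -1; 0 0 0.006 0 0 0 -1; 0 0 0.009 0 0 0 -1; 0 0 0.012 0 0 0 -1; 0 0 0.015 0 0 0 -1; 0 0 0.018 0 0 0 -1; 0 0 0.020 0 0 0 -1; 0 0 0.020 0 0 0 -1"
}}

```text
clock: 22.85
tool_pos: [0.5634, -0.0466, 0.1074]
orientation: [179.9, 0.1, -77.8]
force: [-0.3, 0.0, -2.0]
opening: 0.0079
```

Passed the 62 mm level with no resistance. Now the last few millimetres to the floor.

>>> {"method": "jog_arm", "body": {
  "targets": "0 0 0.001 0 0 0 -1; 0 0 0.002 0 0 0 -1; 0 0 0.003 0 0 0 -1; 0 0 0.004 0 0 0 -1; 0 0 0.004 0 0 0 -1; 0 0 0.004 0 0 0 -1; 0 0 0.004 0 0 0 -1; 0 0 0.004 0 0 0 -1"
}}

```text
clock: 23.85
tool_pos: [0.5638, -0.0467, 0.1053]
orientation: [-180.0, 0.1, -77.8]
force: [-5.6, 0.2, 14.7]
opening: 0.0079
```

>>> {"method": "jog_arm", "body": {
  "targets": "0 0 -0.001 0 0 0 -0.4; 0 0 -0.001 0 0 0 -0.4; 0 0 -0.001 0 0 0 -0.4; 0 0 -0.001 0 0 0 -0.4; 0 0 -0.020 0 0 0 -0.4; 0 0 -0.060 0 0 0 -0.4; 0 0 -0.110 0 0 0 -0.4; 0 0 -0.150 0 0 0 -0.4"
}}

```text
clock: 24.85
tool_pos: [0.564, -0.047, 0.2573]
orientation: [-179.9, 0.1, -77.8]
force: [-0.1, 1.0, 0.4]
opening: 0.0261
```

>>> {"method": "jog_arm", "body": {
  "targets": "-0.03 0 -0.04 0 0 0 -0.4; -0.09 0 -0.06 0 0 0 -0.4; -0.15 0 -0.06 0 0 0 -0.4; -0.20 0 -0.06 0 0 0 -0.4; -0.20 0 -0.06 0 0 0 -0.4; -0.20 0 -0.06 0 0 0 -0.4; -0.20 0 -0.06 0 0 0 -0.4; -0.20 0 -0.06 0 0 0 -0.4"
}}

```text
clock: 25.85
tool_pos: [0.5218, 0.1474, 0.3174]
orientation: [-179.9, 0.0, -77.9]
force: [0.3, 0.2, 0.3]
opening: 0.0265
```

```bash
python3 - <<'E'
from h import *
o=telemetry.get_obs();print(o['clock'],o['tool_pos'],o['force'],o['opening'])
q=snapshot('side');s=snapshot('scene');w=snapshot('wrist')
save(np.hstack([cv2.resize(q['img'][190:390,210:370],(400,500)),cv2.resize(s['img'][190:315,155:255],(400,500))]),'s9.png'); save(w['img'],'w9.png')
a=np.deg2rad(12.2); ex=np.array([np.cos(a),np.sin(a)]); ey=np.array([-np.sin(a),np.cos(a)])
for n,v in (('w',w),('side',q),('scene',s)):
    C=cloud(v); L=np.stack([(C[...,:2]-[.5771,-.1087])@ex,(C[...,:2]-[.5771,-.1087])@ey,C[...,2]],-1)*1000
    k=(L[...,2]>131)&(L[...,2]<145)&(abs(L[...,0])<25)&(L[...,1]>25)&(L[...,1]<100)
    if k.sum()>5: print(n,k.sum(),np.median(L[k],0),cv2.minAreaRect(L[k][:,:2].astype(np.float32)))
    p=(abs(L[...,0])<20)&(L[...,1]<-125)&(L[...,1]>-165)&(L[...,2]>.05*1000)&(L[...,2]<120)
    if p.sum(): print('pad z',np.median(L[p],0))
E
```

```text
25.85 [0.52178125 0.14744701 0.31740045] [0.30258829 0.22475431 0.33775657] 0.02649297374664616
w 17 [ -0.54544898  80.71459613 132.65169346] ((-0.5469629764556885, 80.60786437988281), (0.7610403299331665, 7.541510105133057), 87.8421401977539)
side 166 [ -1.85995378  54.23624313 136.21537371] ((-1.0170555114746094, 54.325843811035156), (48.597084045410156, 8.9947509765625), 89.73528289794922)
pad z [  -1.54848287 -150.1164082    90.41238814]
scene 89 [  1.8681988   54.74138502 135.87144928] ((1.028623104095459, 53.70292282104492), (48.40330505371094, 9.192360877990723), 89.3492660522461)
pad z [   3.40505484 -148.87292337   89.6504758 ]
```

View pics/s9.png

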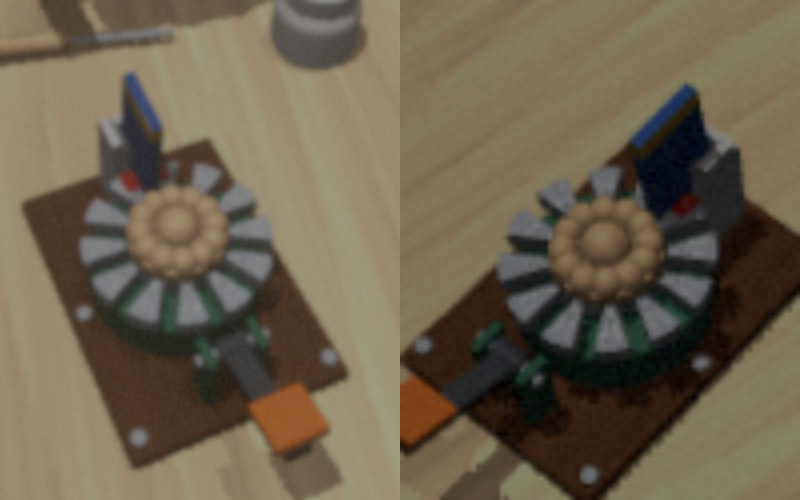

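View pics/w9.png

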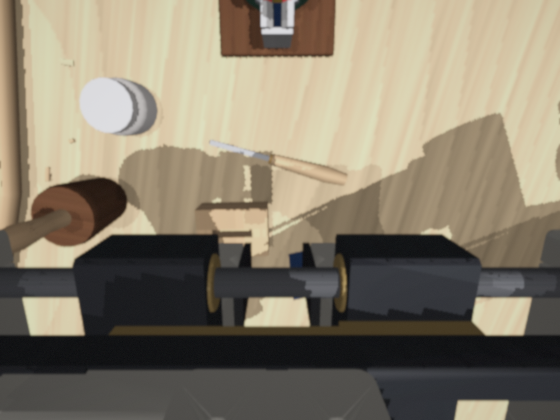

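```bash
python3 - <<'E'
from h import *
q=snapshot('side');s=snapshot('scene')
a=np.deg2rad(12.2); ex=np.array([np.cos(a),np.sin(a)]); ey=np.array([-np.sin(a),np.cos(a)])
pickle.dump((q,s),open('p10.pkl','wb'))
for n,v in (('side',q),('scene',s)):
    C=cloud(v); L=np.stack([(C[...,:2]-[.5771,-.1087])@ex,(C[...,:2]-[.5771,-.1087])@ey,C[...,2]],-1)*1000
    im=v['img'].astype(int); ok=v['range_z']>0
    b=ok&(abs(L[...,2]-12)<3)&(abs(L[...,0])<90)&(abs(L[...,1])<125)
    print(n,'base',cv2.minAreaRect(L[b][:,:2].astype(np.float32)))
    pl=ok&(abs(L[...,2]-62)<3)&(np.hypot(L[...,0],L[...,1])<75)&(L[...,1]<55); print('plate',cv2.minEnclosingCircle(L[pl][:,:2].astype(np.float32)),L[pl].min(0),L[pl].max(0))
    k=ok&(L[...,2]>75)&(L[...,2]<145)&(abs(L[...,0])<12)&(L[...,1]>20)&(L[...,1]<100)&(im[...,2]-im[...,0]>0)
    for z in range(70,145,6):
        m=k&(abs(L[...,2]-z)<3)
        if m.sum()>2: print(z,m.sum(),np.round([L[m][:,1].min(),L[m][:,1].max(),L[m][:,0].min(),L[m][:,0].max()],1))
E
```

```text
side base ((-0.9212493896484375, -1.1716079711914062), (149.70895385742188, 210.1751251220703), 0.181944340467453)
plate ((-0.1323598176240921, -7.4557204246521), 67.6328353881836) [-61.7927776  -73.4402345   59.02406685] [60.23697259 54.92107465 64.92654901]
76 18 [35.1 82.5 -5.1  0.7]
82 26 [34.1 82.1 -5.3  0.2]
88 33 [33.7 82.  -5.5 -0.3]
94 33 [33.8 77.9 -5.6  0.1]
100 30 [32.4 72.8 -5.6 -0.6]
106 27 [33.  72.7 -5.3 -0.3]
112 28 [33.  73.1 -5.8 -0.6]
118 18 [32.  67.4 -5.3 -1.1]
136 117 [31.  79.  -5.1  3.9]
142 3 [73.2 76.7 -3.4  2.3]
scene base ((1.7924423217773438, -3.4538650512695312), (150.9397430419922, 209.70603942871094), 0.3049599826335907)
plate ((-0.09839645773172379, -8.507107734680176), 66.09729766845703) [-60.4246438  -72.40913148  59.01460216] [61.84966231 54.16723365 64.99385423]
76 20 [33.4 92.4 -7.4  5.8]
82 34 [33.  87.  -5.5  8.3]
88 29 [33.1 81.3 -1.7  5.4]
94 23 [32.  78.3 -0.4  5.6]
100 25 [32.3 75.8 -0.5  5.5]
106 30 [31.1 80.3 -1.6  6.3]
112 29 [31.9 77.8 -1.4  5.8]
118 18 [31.  76.4  3.   5.9]
124 9 [30.1 76.7  4.4  6.7]
136 67 [30.5 78.  -4.1  5.5]
142 4 [45.2 76.6 -1.7  4.8]
```

```bash
python3 - <<'E'
from h import *
o=telemetry.get_obs()
x=np.array([.5771,-.1087])+.115*np.array([-.2113,.9774]); to(x[0],x[1]+0.04,.32,-77.8)
q,s=pickle.load(open('p10.pkl','rb'))
a=np.deg2rad(12.2); ex=np.array([np.cos(a),np.sin(a)]); ey=np.array([-np.sin(a),np.cos(a)])
for n,v,off in (('side',q,(-.9,-1.2)),('scene',s,(1.8,-3.5))):
    C=cloud(v); L=np.stack([(C[...,:2]-[.5771,-.1087])@ex,(C[...,:2]-[.5771,-.1087])@ey,C[...,2]],-1)*1000
    k=(L[...,2]>129)&(L[...,2]<145)&(abs(L[...,0])<12)&(L[...,1]>20)&(L[...,1]<100)&(v['img'][...,2].astype(int)>v['img'][...,0]+70)
    A=L[k]; print(n,k.sum(), 'top plane z=a+b*y+cx', np.linalg.lstsq(np.c_[np.ones(len(A)),A[:,1]-off[1]-62,A[:,0]-off[0]],A[:,2],rcond=None)[0], A.min(0),A.max(0))
E
```

```text
shift [ 0.1086 -0.0085 -0.0026] turn [-0.07  0.05 -0.01]Traceback (most recent call last):
  File "<stdin>", line 9, in <module>
    return umr_minimum(a, axis, None, out, keepdims, initial, where)
ValueError: zero-size array to reduction operation minimum which has no identity
```

>>> {"method": "jog_arm", "body": {
  "targets": "0.05 -0.0085 0 0 0 0 -0.4; 0.108 -0.0085 0 0 0 0 -0.4; 0.108 -0.0085 0 0 0 0 -0.4; 0.108 -0.0085 0 0 0 0 -0.4; 0.108 -0.0085 0 0 0 0 -0.4; 0.108 -0.0085 0 0 0 0 -0.4; 0.108 -0.0085 0 0 0 0 -0.4; 0.108 -0.0085 0 0 0 0 -0.4"
}}

```text
clock: 27.1
tool_pos: [0.5527, 0.0447, 0.3174]
orientation: [-179.9, 0.1, -77.8]
force: [0.5, 0.7, 0.3]
opening: 0.0259
```

```bash
python3 - <<'E'
from h import *
w=snapshot('wrist'); pickle.dump(w,open('w11.pkl','wb'))
save(cv2.resize(w['img'][0:240,180:380],None,fx=3,fy=2.5),'w11.png')
a=np.deg2rad(12.2); ex=np.array([np.cos(a),np.sin(a)]); ey=np.array([-np.sin(a),np.cos(a)])
C=cloud(w); L=np.stack([(C[...,:2]-[.5771,-.1087])@ex,(C[...,:2]-[.5771,-.1087])@ey,C[...,2]],-1)*1000
ok=w['range_z']>0
b=ok&(abs(L[...,2]-12)<5)&(abs(L[...,0])<90)&(abs(L[...,1])<120); print('base',cv2.minAreaRect(L[b][:,:2].astype(np.float32)))
k=ok&(L[...,2]>129)&(L[...,2]<146)&(abs(L[...,0])<12)&(L[...,1]>20)&(L[...,1]<100)
A=L[k];print(k.sum(),A.min(0),A.max(0))
for y in range(30,95,6):
    m=abs(A[:,1]-y)<3
    if m.sum()>1: print(y,m.sum(),np.median(A[m],0))
k=ok&(L[...,2]>92)&(L[...,2]<146)&(abs(L[...,0])<12)&(L[...,1]>20)&(L[...,1]<100)
A=L[k];
for z in range(92,146,6):
    m=abs(A[:,2]-z)<3
    if m.sum()>1: print('z',z,m.sum(),A[m].min(0)[:2],A[m].max(0)[:2])
E
```

```text
base ((-0.2659759521484375, 18.6881103515625), (150.3915557861328, 171.7543182373047), 0.0012727583525702357)
449 [ -4.63422949  31.73221471 131.8406897 ] [  3.35160026  80.61818028 141.4954218 ]
30 16 [-6.78279221e-02  3.20652604e+01  1.36435302e+02]
36 56 [ -0.57862649  35.63163448 136.8175773 ]
42 63 [ -0.59177629  41.98475838 137.44061931]
48 54 [ -0.62471506  48.06196975 137.89263267]
54 61 [ -0.64403665  54.09488366 138.20419541]
60 48 [ -0.6625928   60.20506529 138.79841085]
66 48 [ -0.21779234  65.87079789 139.14775403]
72 55 [  0.22014775  72.07034715 139.64947451]
78 48 [ -0.34114241  78.30128872 139.71555247]
z 92 6 [-3.27218116 83.30061284] [ 2.47715754 83.3137705 ]
z 104 5 [-4.01779146 82.31120151] [ 2.66908481 82.32401455]
z 110 2 [-0.622035   82.33434698] [ 1.58931696 82.33691738]
z 116 5 [-3.52569538 81.40770495] [ 2.87209222 81.41629875]
z 122 2 [-2.4263349  81.42883485] [-0.29287366 81.43126959]
z 134 86 [-4.58525957 31.73221471] [ 3.34466179 80.61818028]
z 140 363 [-4.63422949 32.15784479] [ 3.35160026 79.76642562]
```

View pics/w11.png

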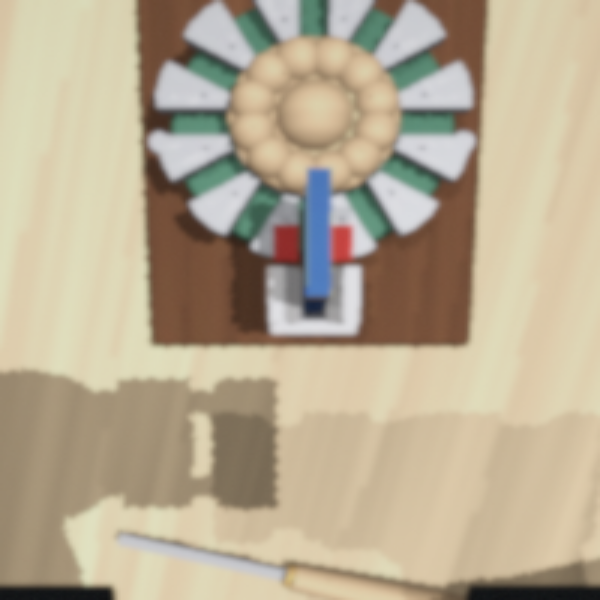

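The lock plate leans inward about 0.066 rad (limit 0.12). Projecting down from its top face puts its underside about 62 mm from the axis at 48 mm height, which is within tolerance. The lever is up and the arm is clear, so I'm handing in.

```bash
python3 -c "
from h import *
print(job.close_job(), telemetry.get_obs()['clock'])"
```

```text
the job is handed in; nothing more can be done
the job is handed in; nothing more can be done
```

I clicked the red-marked slot to the gate with three full presses. Then I lowered the blue lock plate to the gate floor, released it, backed the arm clear and handed the job in at about 27 s. No verdict was reported.

- **Presses:** each press ended at a firm stop of about 18–20 N. Red stood about 86°, then 60°, then 30° clockwise of the gate, and last at the gate. The network's readings were up to about 5° off these steps, but the pictures clearly showed which station red stood at.
- **Lock plate:** I took the slab from the holder, the smallest of the three. It went past the 62 mm level without resistance and met the gate floor at about 17 N with its underside at 48 mm.
- **Last checks:** working down from the top face as seen by the wrist camera, the underside centre is about 62 mm from the axis and 48 mm above the bench. The pad is about 90 mm high, and the arm touches nothing. The gouge, mallet and glue pot look undisturbed in the last pictures, though I did not measure them.
- **Checks that disagreed:** the plate did not stay fully upright; it leans about 0.066 rad inward in the gate (limit 0.12). The side and scene cameras first put its top about 8 mm inward of the gate. Part of that was their calibration offset, and the rest is this lean.

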